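Screw the filler cap back onto the hallway humidifier

ROBOT

A 7-joint arm with a two-finger parallel gripper is mounted at the origin on the work surface. World frame = base frame: x ahead of the robot, y to its left, z up, the work surface at z = 0. Lengths are in m, angles in rad, forces in N, time in s.
With the tool pointing down it reaches from about 0.4 to 0.85 m from the base axis. Payload 10.4 kg.
Tool frame: the origin (TCP) lies at the very end of the fingers, on their centre line; the grasp point (between the pads) lies 19 mm behind it; x points along the fingers, z is the direction in which the jaws open and shut, and the axes are right-handed (so a half turn about x gives the same grasp; the last joint's range is limited). The gripper opens to 87 mm and grips with 3 to 60 N. Pads are 19 mm wide; open, the fingers measure 117 mm over their backs; the gripper's body (75 mm by 190 mm) begins 51 mm behind the grasp point.
Start: joints at [1.169, 0.332, -0.065, 1.46, 0.022, 1.35, -0.088], TCP at [0.231, -0.581, 0.223] pointing down, gripper open.
Joint ranges: [-2.6, 2.6], [-0.5, 2.12], [-1.47, 1.34], [0.16, 2.42], [-1.27, 4.41], [0.06, 2.06], [-2.6, 2.6]. Speed limits (rad/s): [2.22, 2.22, 2.79, 2.79, 3.14, 3.14, 3.14].

INTERFACE

Orientations are given as a unit quaternion [x, y, z, w].
In Python, from workcell import * gives the robot as it stands. Calls block until the motion is done:
- movep(position, orientation): joint-space move of the TCP to a pose.
- servo_line(position, orientation=None, max_speed=0.15, f_stop=None): straight line of the TCP; orientation=None keeps the orientation; max_speed is the mean speed in m/s. With f_stop (N) it stops when the force on the tool has changed by that much, and returns True; else False.
- goto_joints(angles): joint-space move.
- gripper_to(opening): finger opening in m; the grip force is fixed at half the most; returns when the fingers have stopped.
- hold(seconds).
- inverse_kinematics(position, orientation): joint angles nearest the present ones, or None.
- read_camera(name): name is "scene" or "top" or "wrist"; returns a dict with "image" (384x512x3 uint8, red, green, blue), "fx", "fy", "cx", "cy" (pixels), "k1" (the pictures are not rectified: a ray, as slopes to the right and down, at radius r is drawn at 1 + k1 r^2 times it, then the intrinsics apply), "origin" and "rotation" of the camera in the world; the wrist camera has in their place "tool_from_camera" (4x4, takes a point from camera to tool coordinates, whose origin is the TCP and whose axes are the tool frame's). Camera axes: x right, y up, looking along -z (the intrinsics and any distortion apply to the point x, -y, -z); pixel columns grow to the right and rows downward; lengths in m; the calibration is good to about 2 mm. A picture is of the moment at which its call begins: read the wrist's pose just before it. There is no depth.
A pose or a line that the arm cannot do raises PlanningError and nothing moves.
- close_job(): hands the job in, once; it reports no verdict.
Trained networks look in a picture, given as the dict that the camera call returned (one of the last four; its "shot" number tells which), for a name from the list of things; names that differ only in an ending like _2 or _b are one class to them, and where a whole thing is asked for, a point or a joint stands for the part that bears it (a point fixed in the world has none). Each returns a list of dicts, best first, with "score" (0 to 1); they miss things now and then, are a little off and sometimes report something else, mostly with a low value. They report only what shows in the picture. A call takes as long as a camera call. They do not tell look-alikes from the thing itself.
- cut_out(picture, query): "pixels" (384x512 bool, what is visible of it) and "location" ([column, row] in pixels, amid what is visible of it).
Readings, each from a call of its own:
- current_clock(): time.
- current_qpos(): joint angles.
- current_qvel(): joint speeds.
- current_joint_efforts(): joint torques, N m.
- current_eef_pos(): TCP position.
- current_orientation(): TCP orientation.
- current_force(): force on the tool from outside, world axes, zero at the start.
- current_moment(): the same for the moment, N m.
- current_finger_gap(): finger opening in m.
Only numpy, scipy, OpenCV 4.12 (cv2) and the standard library are available. Lean on these libraries where they do the work, as an engineer would, in place of code of your own. Each camera call takes 0.05 s, during which the arm holds its last target.

TASK

Put the cap lying on the bookshelf top back on the humidifier's filler: set it level on the thread, turn it backwards until you feel it drop into the thread, then screw it down clockwise until it sits fully home, and let go. Do it gently by feel, without forcing the plastic, and leave the other things on the shelf where they are.

Things in the scene. Friction and masses are not known exactly. Their poses are not given: they have to be found in the camera images.
- cap_mid (a point): Centre of the loose white plastic screw cap (about 80 g), standing open side down: on its axis, 27 mm above its lower edge. Cap: 54 mm tall in all, round skirt 58 mm across and 26 mm deep inside, 4 mm top plate whose upper face is 30 mm above the lower edge, and a grip bar on the plate. z is the axis (up), x runs along the bar.
- cap_bar (a point): Centre of the cap's upright grip bar, 15 mm above cap_mid, on the axis. The bar is 46 mm long (along x), 14 mm wide (along y, so the fingers close along y) and 24 mm tall, rising from the top plate.
- cap: The cap; origin on its axis at its lower edge. Inside, flush with the lower edge, three equally spaced lugs 4 mm tall, 6 mm wide, reach in to 19.5 mm from the axis, one of them at the +x end; the bore's radius is 25 mm. It fits the filler with 1.5 mm radial play.
- humidifier: Fixed white box about 210 x 180 x 100 mm. Origin on the bookshelf top, under the filler's axis; a grey mist outlet 22 mm tall stands on the deck 98 mm along +x. Thread and cap take no more than 60 N between them. A clear stop when turning: do not push on.
- filler (a point): On the axis of the upright grey threaded filler spigot, at the level of the humidifier's flat top deck (100 mm up). Core 18 mm in radius; three-start right-hand thread out to 23.5 mm radius. The angle of the thread starts is unknown, differs each time and does not follow the humidifier's yaw. Screwed home, cap_mid is 32.7 mm above this point.
- thread_top (a point): Level of the thread's flat upper faces, on the axis, 20 mm above the deck. Each 120 degrees, clockwise from above: an open mouth (30 degrees), a flight (80), a blunt peg (10) up to 23 mm. A cap set down rests its lower edge at 20 mm, or at 23 mm on the pegs (turned back it slips 3 mm onto the flights), or by luck straight in the mouths.
- thread_mouth (a point): Level of the mouths' floor, on the axis, 10.5 mm above the deck. Turned backwards (counter-clockwise from above, at most 1.9 rad) with a few newtons of push, the cap drops 9.5 mm from the flights to here; then a peg stops it within 14 degrees. Turned forwards on top of the flights it only jams on the pegs.
- rim (a point): Centre of the spigot's rim, 31.7 mm above the deck, 14 mm in radius, tapering out to 18 mm at 26 mm up. Turned clockwise 1.1 to 1.4 rad from the mouths, the cap sinks 4.8 mm (0.1 mm per degree under the flights) until its plate sits on this rim, lower edge 5.7 mm above the deck: home. Some 10 to 20 degrees more and it binds hard; go no further.
- thermometer: Bystander: round stainless dial thermometer lying on its back, 72 mm across, 16 mm tall; origin at the centre of its underside.
- wedge: Bystander: red plastic door wedge, 120 x 44 mm, up to 30 mm tall; origin at the centre of its underside, thick end to +x.
- bell: Bystander: white ceramic table bell, 72 mm across, 85 mm tall, standing; origin at the centre of its foot.
- headphone_case: Bystander: black hard-shell headphone case, 190 x 165 x 64 mm, lying flat; origin at the centre of its underside.
Things that resemble listed ones, but are neither listed nor needed, are in the scene too. What is shaped like the cap but orange or red is not meant.

How it is judged:
By the outcome, as a careful person would: the job done as asked, in the order asked, and still so for the second after the job is handed in, with the robot touching nothing.
It also fails if it takes over 67 s, if anything falls off the work surface, if the arm or the gripper's body presses on something with over 40 N, if the wrist force passes 120 N, or if a joint passes its speed limit or range.

## Working session

There is one attempt and no reset: what is moved stays moved. The work goes in short steps, each a Python script; the robot and the scene stay as the last script left them, time stands still between calls to the robot, and variables do not carry over. Pictures are saved under pics/ and viewed, and the job is handed in when it is done.

```bash
ls; mkdir -p pics
cat > h.py <<'E'
from workcell import *
import numpy as np, cv2
from scipy.spatial.transform import Rotation as R
def save(c,n,rect=None):
    cv2.imwrite('pics/'+n,cv2.cvtColor(c['image'],cv2.COLOR_RGB2BGR))
def ray(c,uv,T=None):
    # returns origin, dir in world
    xd=(uv[0]-c['cx'])/c['fx']; yd=(uv[1]-c['cy'])/c['fy']
    rd=np.hypot(xd,yd); r=rd
    for _ in range(30): r=rd/(1+c['k1']*r*r)
    s=r/rd if rd>0 else 1
    d=np.array([xd*s,-yd*s,-1.])
    if T is None: o=np.array(c['origin']);M=np.array(c['rotation'])
    else:
        W=T@np.array(c['tool_from_camera']); o=W[:3,3];M=W[:3,:3]
    if M.shape!=(3,3): M=R.from_quat(M).as_matrix()
    return o,M@d
def atz(c,uv,z,T=None):
    o,d=ray(c,uv,T); return o+d*(z-o[2])/d[2]
def proj(c,p,T=None):
    if T is None: o=np.array(c['origin']);M=np.array(c['rotation'])
    else:
        W=T@np.array(c['tool_from_camera']); o=W[:3,3];M=W[:3,:3]
    q=M.T@(np.array(p)-o); x=q[0]/-q[2]; y=-q[1]/-q[2]; s=1+c['k1']*(x*x+y*y)
    return np.array([c['cx']+c['fx']*x*s,c['cy']+c['fy']*y*s])
def tool():
    T=np.eye(4);T[:3,:3]=R.from_quat(current_orientation()).as_matrix();T[:3,3]=current_eef_pos();return T
def down(yaw):
    # tool x down, tool z (jaw) at world angle yaw
    z=np.array([np.cos(yaw),np.sin(yaw),0]);x=np.array([0,0,-1.]);y=np.cross(z,x)
    return R.from_matrix(np.c_[x,y,z]).as_quat()
E
python3 - <<'E'
from h import *
print(current_clock(),current_eef_pos(),current_orientation(),current_force())
for n in ['scene','top','wrist']:
    T=tool();c=read_camera(n);save(c,n+'0.png')
    print(n,{k:np.round(v,3).tolist() for k,v in c.items() if k not in('image',)})
    for q in ['cap','humidifier','filler','rim','cap_bar'] if n!='wrist' else ['cap']:
        try:
            for r in cut_out(c,q)[:4]: print(n,q,round(r['score'],2),np.round(r['location'],1),r['pixels'].sum())
        except Exception as e: print(q,e)
print(current_clock())
E
```

```text
pics
0.0 [ 0.2309833  -0.58033885  0.2217639 ] [ 0.39716534  0.58562437 -0.39665421  0.58478135] [ 0.20139013 -0.47705326 -0.41674409]
scene {'fx': 365.29, 'fy': 365.29, 'cx': 257.731, 'cy': 194.527, 'k1': 0.018, 'origin': [1.056, -0.426, 1.179], 'rotation': [0.253, 0.104, 0.345, 0.898], 'shot': 1}
scene cap 0.81 [184.7 258.4] 263
scene cap 0.74 [153.9 311.1] 333
scene cap 0.62 [171.2 280.4] 305
scene humidifier 0.56 [270.3 196.4] 3300
scene filler 0.71 [272.2 198.2] 3206
scene rim 0.9 [270.8 199. ] 3144
scene cap_bar 0.91 [157.3 310.8] 362
scene cap_bar 0.76 [170.6 281.6] 302
scene cap_bar 0.71 [187.7 252.1] 296
top {'fx': 440.963, 'fy': 440.963, 'cx': 258.693, 'cy': 191.31, 'k1': -0.093, 'origin': [0.339, 0.054, 1.431], 'rotation': [0.055, -0.066, -0.698, 0.711], 'shot': 2}
top cap 0.86 [343.2 206.5] 269
top cap 0.79 [399.3 190.4] 299
top cap 0.68 [370.5 196.9] 294
top cap 0.42 [303.9 255.6] 375
top humidifier 0.55 [238.7 175.2] 3957
top filler 0.58 [235.4 175.7] 3883
top rim 0.71 [234.8 174.8] 3848
top cap_bar 0.7 [369.5 195.6] 283
top cap_bar 0.63 [341.6 205. ] 271
top cap_bar 0.62 [398.5 186.1] 279
wrist {'fx': 280.235, 'fy': 280.235, 'cx': 257.938, 'cy': 191.102, 'k1': -0.042, 'tool_from_camera': [[0.0, 0.303, -0.953, -0.162], [-0.001, 0.953, 0.303, 0.084], [1.0, 0.001, 0.0, 0.001], [0.0, 0.0, 0.0, 1.0]], 'shot': 3}
0.7
```

View pics/scene0.png

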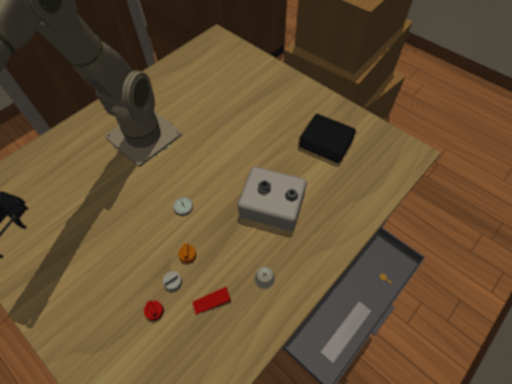

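View pics/top0.png

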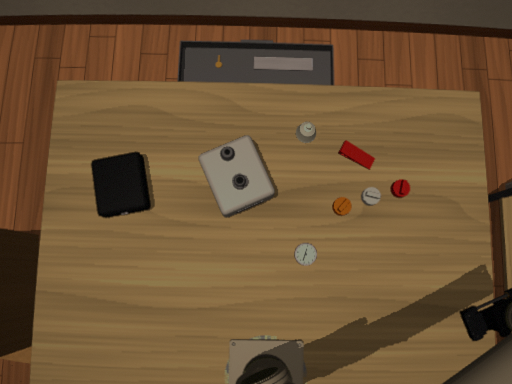

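View pics/wrist0.png

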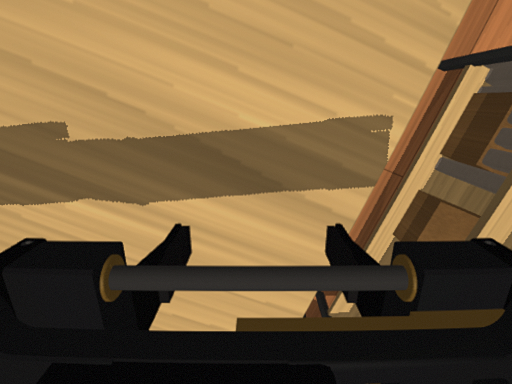

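Run:
```python
from h import *
c=read_camera('top');s=read_camera('scene')
for n,im,(x,y) in [('t',c['image'],(195,125)),('s',s['image'],(235,155))]:
    cr=im[y:y+95,x:x+85]; cr2=(im[165:225,325:415] if n=='t' else im[235:325,140:230])
    a=cv2.resize(cr,None,fx=5,fy=5,interpolation=cv2.INTER_CUBIC);cv2.imwrite(f'pics/z{n}.png',a[:,:,::-1])
    b=cv2.resize(cr2,None,fx=6,fy=6,interpolation=cv2.INTER_CUBIC);cv2.imwrite(f'pics/y{n}.png',b[:,:,::-1])
def tri(a,b):
    o1,d1=ray(c,a);o2,d2=ray(s,b);d1/=np.linalg.norm(d1);d2/=np.linalg.norm(d2)
    t=np.linalg.lstsq(np.c_[d1,-d2],o2-o1,rcond=None)[0];p,q=o1+t[0]*d1,o2+t[1]*d2
    return (p+q)/2,np.linalg.norm(p-q)
for nm,a,b in [('cap',(371.5,196),(172.5,281)),('near',(240,181),(264,187)),('far',(228,153),(292,194)),('red',(401,188),(153.5,311)),('orange',(342,206),(187.5,253.5))]:
    print(nm,*tri(a,b), atz(c,a,.04 if nm not in('near','far') else .12),atz(s,b,.04 if nm not in('near','far') else .12))
```

```text
cap [ 0.57722199 -0.33609733  0.01794578] 0.0022813208408746103 [ 0.5729503  -0.33100823  0.04      ] [ 0.58695033 -0.33688223  0.04      ]
near [0.59812484 0.09159084 0.1129154 ] 0.001628706048119969 [0.59722581 0.09203855 0.12      ] [0.60074011 0.08744763 0.12      ]
far [0.68708914 0.13281019 0.11174042] 0.0032382174418513865 [0.68386461 0.13104498 0.12      ] [0.69078519 0.12990309 0.12      ]
red [ 0.60606824 -0.43798131  0.01542921] 0.0003238620246559091 [ 0.60135865 -0.42959492  0.04      ] [ 0.61564746 -0.4376041   0.04      ]
orange [ 0.54200229 -0.23837357  0.01745207] 0.001088663837818405 [ 0.53848628 -0.2341784   0.04      ] [ 0.55227425 -0.24158253  0.04      ]
```

```bash
cd pics; python3 -c "
import cv2,numpy as np
a=[cv2.imread(f) for f in('zt.png','zs.png')];cv2.imwrite('m1.png',cv2.resize(np.hstack(a),(800,447)))
a=[cv2.resize(cv2.imread(f),(400,400)) for f in('ys.png',)];a.append(cv2.resize(cv2.imread('yt.png'),(400,267)));a[1]=np.vstack([a[1],np.zeros((133,400,3),np.uint8)]);cv2.imwrite('m2.png',np.hstack(a))"
```

```text
(no output)
```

View pics/m1.png

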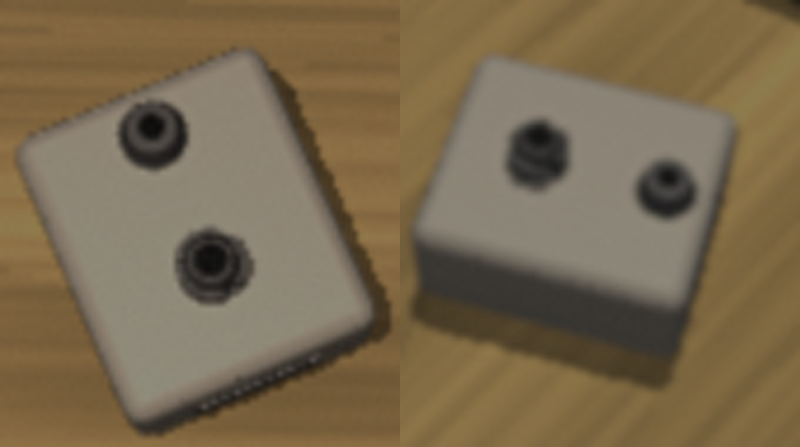

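View pics/m2.png

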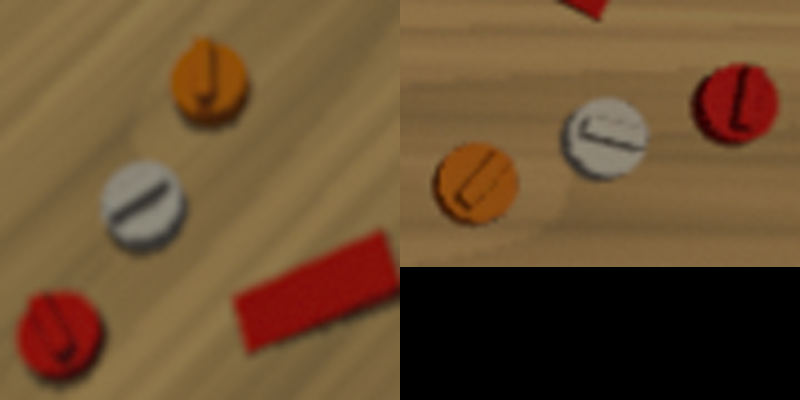

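Run:
```python
from h import *
for nm,p in [('cap',[.577,-.335,.16]),('fil',[.598,.092,.18])]:
    for y in range(-180,181,30):
        try:q=inverse_kinematics(p,down(np.radians(y)))
        except Exception as e:q=None
        print(nm,y,None if q is None else np.round(q,2))
```

```text
cap -180 [-0.27  0.74  1.16  1.46 -0.68  1.38 -2.23]
cap -150 [ 0.53  0.46 -0.1   1.42  0.05  1.27 -2.19]
cap -120 [ 0.58  0.47 -0.17  1.41  0.08  1.27 -1.69]
cap -90 [ 0.63  0.47 -0.23  1.41  0.11  1.27 -1.19]
cap -60 [ 0.66  0.48 -0.28  1.41  0.13  1.28 -0.68]
cap -30 [ 0.71  0.49 -0.35  1.4   0.17  1.28 -0.18]
cap 0 [ 0.76  0.5  -0.42  1.4   0.2   1.29  0.33]
cap 30 [ 0.8   0.51 -0.48  1.4   0.24  1.3   0.83]
cap 60 [ 0.84  0.52 -0.53  1.4   0.26  1.3   1.34]
cap 90 [ 0.88  0.53 -0.6   1.39  0.3   1.31  1.84]
cap 120 [ 1.22  0.8  -1.25  1.37  0.76  1.49  2.11]
cap 150 [ 1.26  0.91 -1.4   1.37  0.89  1.56  2.57]
cap 180 [-0.27  0.74  1.16  1.46 -0.68  1.38 -2.23]
fil -180 [ 0.65  0.63 -1.24  1.53  0.6   1.41  2.51]
fil -150 [-1.07  0.55  1.16  1.62 -0.51  1.32 -2.45]
fil -120 [ 0.36  0.41 -0.75  1.54  0.29  1.3  -2.52]
fil -90 [ 0.44  0.45 -0.87  1.54  0.35  1.32 -2.04]
fil -60 [ 0.46  0.46 -0.9   1.54  0.37  1.32 -1.53]
fil -30 [ 0.44  0.45 -0.87  1.54  0.35  1.32 -1.  ]
fil 0 [ 0.45  0.45 -0.89  1.54  0.36  1.32 -0.48]
fil 30 [ 0.46  0.46 -0.9   1.54  0.37  1.32  0.04]
fil 60 [ 0.47  0.46 -0.91  1.54  0.37  1.32  0.56]
fil 90 [ 0.5   0.48 -0.97  1.54  0.4   1.34  1.06]
fil 120 [ 0.65  0.63 -1.24  1.53  0.6   1.41  1.46]
fil 150 [ 0.65  0.63 -1.24  1.53  0.6   1.41  1.99]
fil 180 [ 0.65  0.63 -1.24  1.53  0.6   1.41  2.51]
```

Run:
```python
from h import *
movep([.575,-.335,.21],down(np.radians(-14)))
hold(.2)
T=tool();c=read_camera('wrist');save(c,'w1.png')
for r in cut_out(c,'cap'): print(round(r['score'],2),r['location'],r['pixels'].sum(),atz(c,r['location'],.03,T))
print(current_clock(),T[:3,3],current_force(),current_moment(),proj(c,[.577,-.336,.03],T))
np.savez('w1.npz',T=T)
import pickle;pickle.dump((c,T),open('w1.pkl','wb'))
```

```text
0.91 [294.2, 228.7] 1619 [ 0.60285321 -0.42427673  0.03      ]
0.78 [209.7, 100.8] 2118 [ 0.54112972 -0.239993    0.03      ]
0.6 [259.7, 170.0] 1779 [ 0.57758641 -0.33476031  0.03      ]
2.6583 [ 0.57430354 -0.33617322  0.21007574] [-0.1479821   0.17268465  0.23487182] [-0.08243389 -0.08371979  0.01378719] [259.4862708  171.04735999]
```

View pics/w1.png

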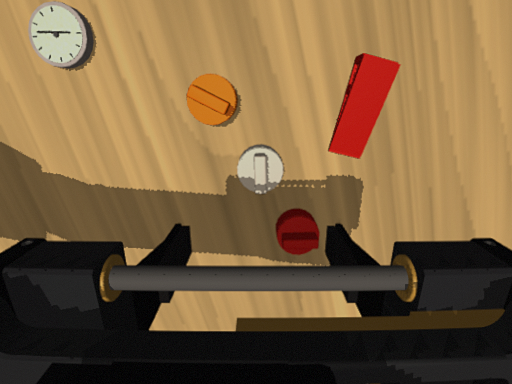

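Run:
```python
from h import *
import pickle
c,T=pickle.load(open('w1.pkl','rb'))
cr=c['image'][130:210,220:300];cv2.imwrite('pics/w1z.png',cv2.resize(cr,(560,560),interpolation=cv2.INTER_CUBIC)[:,:,::-1])
```

```text
(no output)
```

View pics/w1z.png

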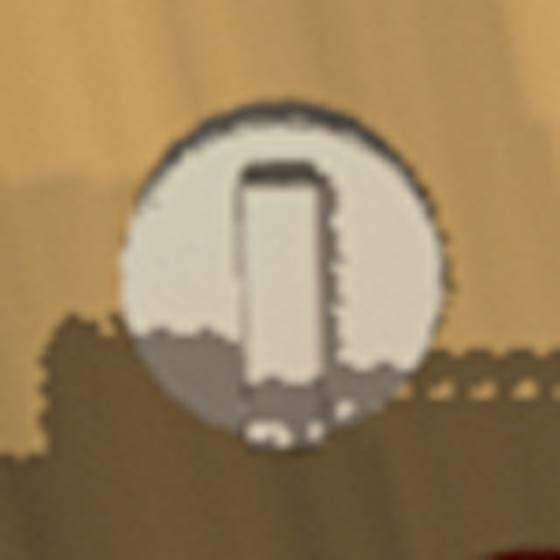

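Run:
```python
from h import *
import pickle
c,T=pickle.load(open('w1.pkl','rb'))
f=lambda u,v:(219.5+(u+.5)/7,129.5+(v+.5)/7)
a=atz(c,f(281,183),.054,T);b=atz(c,f(285,437),.054,T);print(a,b,np.linalg.norm(a-b),(a+b)/2,np.degrees(np.arctan2(*(a-b)[1::-1]))-90)
l=atz(c,f(120,272),.03,T);r=atz(c,f(443,272),.03,T);print(l,r,(l+r)/2,np.linalg.norm(l-r))
lo=atz(c,f(285,448),.03,T);hi=atz(c,f(285,118),.03,T);print(lo,hi,(lo+hi)/2)
```

```text
[ 0.58291706 -0.31291034  0.054     ] [ 0.57296942 -0.35545264  0.054     ] 0.04368984666330169 [ 0.57794324 -0.33418149  0.054     ] -13.160981167108574
[ 0.55022978 -0.32577111  0.03      ] [ 0.60613789 -0.33988168  0.03      ] [ 0.57818383 -0.33282639  0.03      ] 0.05766128825556508
[ 0.57077691 -0.36505969  0.03      ] [ 0.58544642 -0.30631204  0.03      ] [ 0.57811167 -0.33568587  0.03      ]
```

Run:
```python
from h import *
yaw=np.radians(-13.2)
servo_line([.578,-.3345,.09],down(yaw),max_speed=.15)
print(servo_line([.578,-.3345,.034],max_speed=.06,f_stop=6),current_eef_pos(),current_force())
gripper_to(.01)
print(current_finger_gap(),current_eef_pos(),current_force(),current_clock())
servo_line([.578,-.3345,.16],max_speed=.12)
print(current_finger_gap(),current_force(),current_moment(),current_clock())
T=tool();c=read_camera('wrist');save(c,'w2.png')
```

```text
False [ 0.5783093  -0.33467093  0.03449696] [0.24714429 0.30243498 0.24694954]
0.01386881170848675 [ 0.57799896 -0.3345352   0.03402549] [ 0.19206515  0.37428826 -0.64992239] 5.8833
0.013962890256030876 [-0.62039222 -0.06176024 -1.0167801 ] [ 0.01473111 -0.09535521 -0.00197553] 7.0833
```

View pics/w2.png

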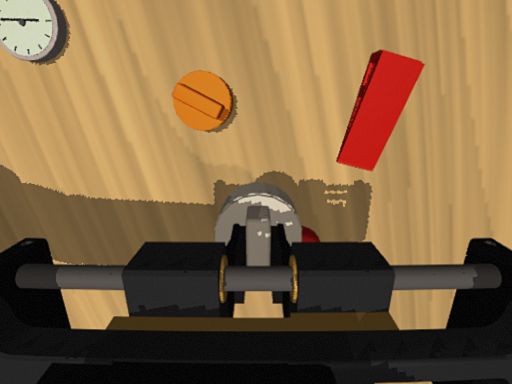

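Run:
```python
from h import *
servo_line([.578,-.3345,.24],max_speed=.25)
movep([.552,.026,.25],down(np.radians(-35)))
hold(.2)
T=tool();c=read_camera('wrist');save(c,'w3.png')
import pickle;pickle.dump((c,T),open('w3.pkl','wb'))
print(current_clock(),T[:3,3],current_qpos(),current_force(),proj(c,[.598,.092,.12],T),proj(c,[.687,.133,.12],T))
for q in ['filler','rim']:
  for r in cut_out(c,q): print(q,r['score'],r['location'],r['pixels'].sum())
```

```text
9.2083 [0.55219994 0.02499339 0.24977845] [ 0.36874735  0.20546739 -0.57015036  1.58936611  0.11226989  1.37996854
 -0.82516374] [ 0.80424629 -0.33706098 -0.77448296] [256.14070837 104.91292057] [309.37700113  10.01725679]
filler 0.83 [269.4, 83.0] 29211
rim 0.57 [271.4, 79.4] 28975
```

View pics/w3.png

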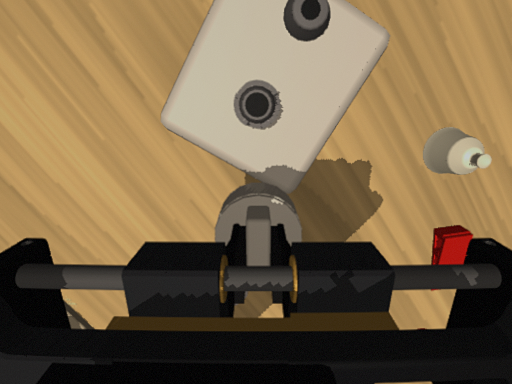

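Run:
```python
from h import *
import pickle
c,T=pickle.load(open('w3.pkl','rb'))
cr=c['image'][65:145,220:300].copy();cr=np.clip(cr.astype(float)*1.8,0,255).astype(np.uint8);cv2.imwrite('pics/w3z.png',cv2.resize(cr,(560,560),interpolation=cv2.INTER_CUBIC)[:,:,::-1])
```

```text
(no output)
```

View pics/w3z.png

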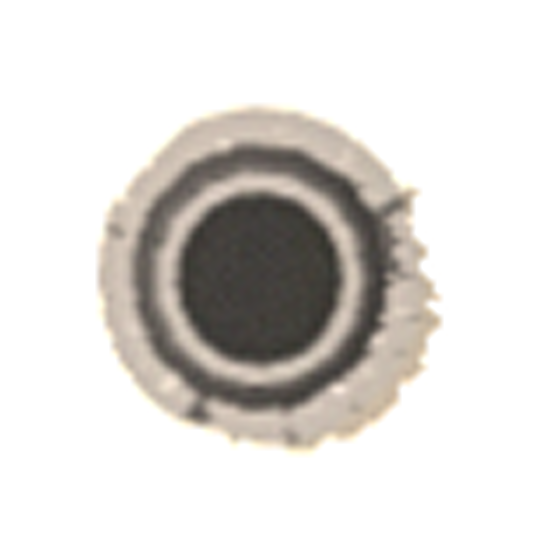

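Run:
```python
from h import *
import pickle
c,T=pickle.load(open('w3.pkl','rb'))
f=lambda u,v:(219.5+(u+.5)/7,64.5+(v+.5)/7)
def g(x0,x1,y0,y1,z):
    xc,yc=(x0+x1)/2,(y0+y1)/2
    p=[atz(c,f(*q),z,T) for q in((x0,yc),(x1,yc),(xc,y0),(xc,y1))]
    print(sum(p)/4,np.linalg.norm(p[0]-p[1])/2,np.linalg.norm(p[2]-p[3])/2)
g(157,362,170,385,.1317);g(134,388,143,410,.126);g(180,342,195,362,.1317)
```

```text
[0.59882747 0.09221277 0.1317    ] 0.014033433055217879 0.014171755202151349
[0.59900436 0.09214425 0.126     ] 0.017740181953312634 0.017956027989677423
[0.59894099 0.09201715 0.1317    ] 0.011090889694074204 0.011009231504400176
```

Run:
```python
from h import *
q=down(np.radians(-35))
servo_line([.599,.092,.20],q,max_speed=.2)
servo_line([.599,.092,.17],q,max_speed=.08,f_stop=8)
hold(.2);print(current_eef_pos(),current_force(),current_moment())
r=servo_line([.599,.092,.143],q,max_speed=.025,f_stop=4)
t=current_clock()
print(r,current_eef_pos(),current_force(),current_moment(),t)
hold(.2);print(current_eef_pos(),current_force(),current_moment(),current_clock())
```

```text
[0.5992417  0.092096   0.17047841] [-0.06724226  0.24372815 -1.58184226] [-0.02139169 -0.05850077  0.0736908 ]
True [0.59919094 0.09199418 0.15387531] [ 0.46798669 -0.71428237  3.92008191] [ 0.01701428 -0.20784089 -0.02199485] 11.35
[0.59917496 0.09201187 0.15384143] [ 0.4669626  -0.3087143   5.18652704] [ 0.04234255 -0.23962819  0.01482594] 11.55
```

```bash
cat > back.py <<'E'
from h import *
import sys
P=[.599,.092]
yaw=-35.; z=.1537
lim=float(sys.argv[1])
for i in range(60):
    yaw+=4
    servo_line([*P,z],down(np.radians(yaw)),max_speed=.15)
    F=current_force();M=current_moment();e=current_eef_pos();t=current_clock()
    print(round(yaw),np.round(z,5),np.round(e*1000,1),np.round(F,1),np.round(M,2),round(t,2),flush=True)
    if abs(M[2])>1.2 or np.hypot(F[0],F[1])>12: print('load');break
    if F[2]<2.5:
        r=servo_line([*P,z-.0015],down(np.radians(yaw)),max_speed=.02,f_stop=4)
        e=current_eef_pos();F=current_force();print('  press',r,np.round(e*1000,2),np.round(F,1))
        if e[2]<.1531 and not r: print('DROP');break
        z=e[2]
    elif F[2]>9: z+=.0003
    if yaw>=lim: break
E
python3 back.py -20
```

```text
-31 0.1537 [599.2  92.  153.9] [0.3 0.5 4. ] [-0.01 -0.14  0.04] 11.8
-27 0.1537 [599.1  92.1 153.9] [0.4 0.3 5. ] [-0.01 -0.08  0.02] 12.05
-23 0.1537 [599.1  92.1 153.9] [-0.4  0.   4.6] [-0.03 -0.07  0.04] 12.3
-19 0.1537 [599.1  92.  153.8] [-0.4 -0.1  5.2] [-0.02 -0.03  0.06] 12.55
```

```bash
sed -i 's/^yaw=-35.*/yaw=float(sys.argv[2]); z=.1537/' back.py; python3 back.py 76 -19
```

```text
-15 0.1537 [599.1  92.1 153.8] [-0.3 -0.1  5.9] [ 0.05 -0.01 -0.02] 12.8
-11 0.1537 [599.1  92.1 153.8] [-0.1  0.2  5.4] [-0.07 -0.03  0.03] 13.05
-7 0.1537 [599.1  92.  153.8] [-0.3  0.3  5. ] [ 0.02 -0.06  0.09] 13.3
-3 0.1537 [599.   92.  153.8] [-0.2 -0.5  5.3] [ 0.04 -0.05  0.04] 13.55
1 0.1537 [599.   92.  153.6] [-0.7  0.1  4.3] [ 0.05 -0.15  0.02] 13.8
5 0.1537 [598.7  92.  153.3] [0.4 0.9 0.8] [ 0.17 -0.24  0.01] 14.05
  press False [598.56  92.23 151.65] [-0.4  0.7 -1.1]
DROP
```

Run:
```python
from h import *
P=[.599,.092];yaw=7
r=servo_line([*P,.1425],down(np.radians(yaw)),max_speed=.02,f_stop=4)
print(r,np.round(current_eef_pos()*1000,2),np.round(current_force(),1),np.round(current_moment(),2),current_clock())
```

```text
True [599.03  92.03 144.31] [-0.5 -0.4  5.3] [-0.04  0.01  0.03] 14.725
```

```bash
cat > screw.py <<'E'
from h import *
import sys
P=[.599,.092]
yaw=float(sys.argv[1]); lim=float(sys.argv[2]); z=float(sys.argv[3]); ml=float(sys.argv[4]); st=float(sys.argv[5])
while yaw-st>=lim:
    yaw-=st
    servo_line([*P,z],down(np.radians(yaw)),max_speed=.15)
    F=current_force();M=current_moment();e=current_eef_pos();s=''
    if abs(M[2])<ml and F[2]<2.5:
        r=servo_line([*P,z-.0012],down(np.radians(yaw)),max_speed=.015,f_stop=3)
        e2=current_eef_pos();s=f'press {r} {e2[2]*1000:.2f} {np.round(current_force(),1)}'
        z=min(z,e2[2])
    elif F[2]>8: z+=.0002
    print(round(yaw,1),round(z*1000,2),np.round(e*1000,1),np.round(F,1),np.round(M,2),round(current_clock(),2),s,flush=True)
    if abs(M[2])>ml or np.hypot(F[0],F[1])>10 or abs(F[2])>20: print('LOAD');break
print(np.round(current_force(),1),np.round(current_moment(),2),current_eef_pos())
E
python3 screw.py 7 -30 .1443 .5 3
```

```text
4.0 144.3 [599.2  92.  144.4] [-1.2  1.2  2.9] [ 0.18  0.11 -0.02] 14.97 
1.0 144.19 [599.1  92.  144.4] [-0.9  1.4  1.8] [ 0.22  0.06 -0.03] 15.47 press False 144.19 [-3.8 -0.4 11.5]
-2.0 144.19 [599.2  92.  144.4] [-1.1  0.3  4.9] [ 0.16  0.19 -0.03] 15.72 
-5.0 144.19 [599.2  92.  144.3] [-0.9 -0.6  4.3] [ 0.14  0.1  -0.06] 15.97 
-8.0 144.19 [599.1  92.  144.2] [-1.   0.5  5.4] [ 0.13  0.1  -0.04] 16.23 
-11.0 144.19 [599.1  92.  144.2] [-0.5 -0.7  3.9] [ 0.12  0.02 -0.01] 16.48 
-14.0 144.19 [598.9  91.9 144. ] [0.3 0.4 2.6] [ 0.02 -0.02 -0.04] 16.73 
-17.0 143.52 [598.8  91.9 143.9] [-0.1  0.1  0.5] [ 0.05 -0.01  0.02] 17.23 press False 143.52 [-1.9 -0.5  5.7]
-20.0 143.52 [599.   92.1 143.5] [-0.5  0.6  3. ] [0.02 0.07 0.01] 17.48 
-23.0 142.9 [598.9  92.1 143.3] [-0.5  0.4 -0.3] [ 0.13 -0.1  -0.04] 17.98 press False 142.90 [-1.8 -0.1  7.4]
-26.0 142.49 [599.   92.1 142.9] [-0.3  0.6  2.3] [ 0.13 -0.01  0.03] 18.48 press False 142.49 [-2.7  0.9  8.3]
-29.0 142.49 [599.1  92.1 142.5] [-1.   0.7  3.4] [ 0.1  -0.06  0.05] 18.73 
[-1.   0.7  3.4] [ 0.1  -0.06  0.05] [0.59912311 0.09209523 0.14253859]
```

```bash
python3 screw.py -29 -56 .1425 .6 3
```

```text
-32.0 141.97 [599.   92.1 142.4] [0.2 0.4 1.8] [ 0.2  -0.11  0.01] 19.23 press False 141.97 [-1.9  0.1  7.7]
-35.0 141.97 [599.   92.  141.9] [-0.1 -0.2  3.3] [ 0.08 -0.01 -0.07] 19.48 
-38.0 141.38 [598.9  92.1 141.8] [0.5 0.9 0. ] [ 0.1  -0.09 -0.03] 19.98 press False 141.38 [-1.7  0.2  6.9]
-41.0 141.02 [599.   92.  141.3] [-0.4  0.5  2.1] [ 0.1  -0.06  0.  ] 20.48 press False 141.02 [-2.4  0.8  9.8]
-44.0 141.02 [599.1  92.  141. ] [-0.1 -0.   3.3] [ 0.11 -0.07 -0.02] 20.73 
-47.0 140.48 [599.   92.1 140.8] [0.4 0.4 0.9] [ 0.17 -0.11  0.01] 21.23 press False 140.48 [-0.7  0.4  7.5]
-50.0 140.48 [599.   92.1 140.4] [0.4 0.1 3. ] [ 0.09 -0.02 -0.02] 21.48 
-53.0 139.88 [598.9  92.  140.2] [0.7 0.5 1.3] [ 0.11 -0.06 -0.  ] 21.98 press False 139.88 [-1.8 -0.4  6.9]
-56.0 139.6 [599.1  92.  139.9] [0.2 0.7 2.2] [ 0.04  0.   -0.06] 22.48 press False 139.60 [-1.1 -0.9  9.3]
[-1.1 -0.9  9.3] [-0.01  0.55 -0.09] [0.59936613 0.09215768 0.13959629]
```

```bash
python3 screw.py -56 -64 .1396 .35 2
```

```text
-58.0 139.6 [599.1  92.  139.6] [0.2 0.  3.7] [ 0.06 -0.05 -0.01] 22.73 
-60.0 139.6 [599.1  92.  139.6] [ 1.2 -0.8  3.3] [-0.01 -0.04 -0.07] 22.98 
-62.0 139.6 [599.   92.  139.6] [ 0.7 -0.4  4. ] [ 0.01 -0.03  0.06] 23.23 
-64.0 139.6 [599.   92.  139.6] [0.4 0.9 2.9] [ 0.05 -0.06 -0.  ] 23.48 
[0.4 0.9 2.9] [ 0.05 -0.06 -0.  ] [0.5989942  0.09200408 0.13959328]
```

Run:
```python
from h import *
r=servo_line([.599,.092,.1386],down(np.radians(-64)),max_speed=.01,f_stop=5)
print(r,current_eef_pos(),current_force(),current_moment())
hold(.2);print(current_eef_pos(),current_force(),current_moment())
servo_line([.599,.092,.1396],down(np.radians(-64)),max_speed=.01)
print(current_eef_pos(),current_force(),current_clock())
```

```text
False [0.59917324 0.09202331 0.13956519] [-3.19300913  0.02572803 10.77796813] [-0.1731419   0.68691973 -0.02161766]
[0.59914811 0.09202078 0.13953229] [-3.07744645 -1.05585706 10.9913203 ] [-0.14469665  0.69770082 -0.02089832]
[0.59887162 0.09192844 0.13960084] [-1.88979629 -0.37119735  4.72282995] 24.175
```

Run:
```python
from h import *
gripper_to(.05)
print(current_finger_gap(),current_force())
servo_line([.599,.092,.22],max_speed=.1)
tl=np.array([.5736,.819]) 
ty=np.array([-np.sin(np.radians(-64)),np.cos(np.radians(-64))])
p=np.array([.599,.092])-.08*ty
servo_line([*p,.25],max_speed=.15);hold(.2)
T=tool();c=read_camera('wrist');save(c,'w4.png')
import pickle;pickle.dump((c,T),open('w4.pkl','wb'))
print(current_clock(),current_force(),proj(c,[.599,.092,.1357],T),proj(c,[.599,.092,.1597],T))
s=read_camera('scene');save(s,'scene1.png')
u,v=[int(k) for k in proj(c,[.599,.092,.1357],T)]
cv2.imwrite('pics/w4z.png',cv2.resize(c['image'][max(0,v-45):v+45,u-45:u+45],(540,540),interpolation=cv2.INTER_CUBIC)[:,:,::-1])
cv2.imwrite('pics/s1z.png',cv2.resize(s['image'][150:240,225:315],(540,540),interpolation=cv2.INTER_CUBIC)[:,:,::-1])
```

```text
0.050107665668116155 [-0.19994391 -0.56113232  0.06316224]
26.9833 [0.50459521 0.51995128 0.03834349] [257.5541077 107.1487437] [257.49478556 107.6178455 ]
```

View pics/w4.png

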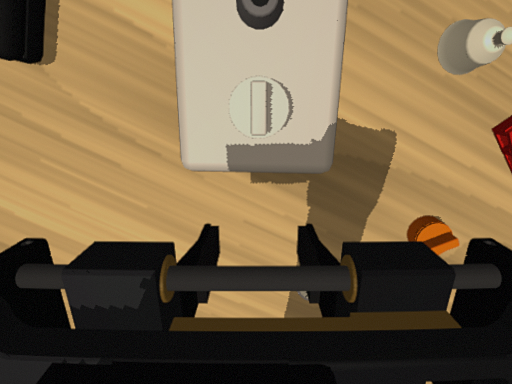

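View pics/w4z.png

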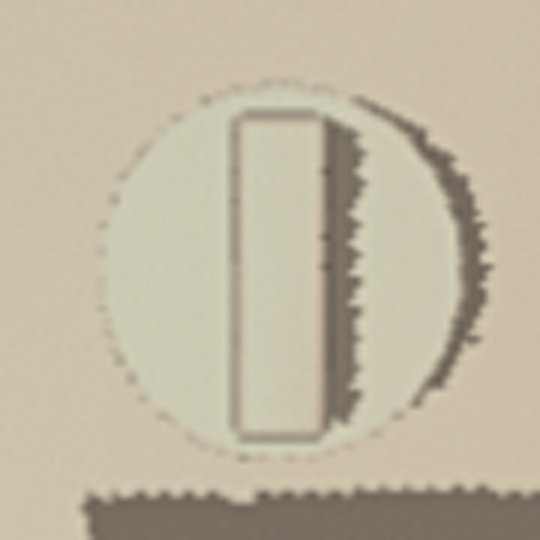

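View pics/s1z.png

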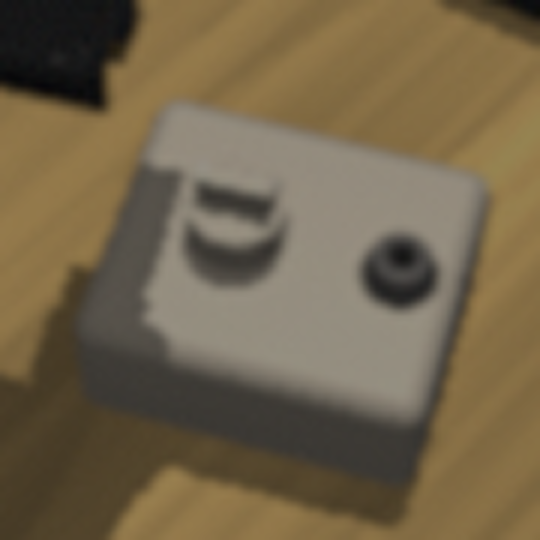

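View pics/scene1.png

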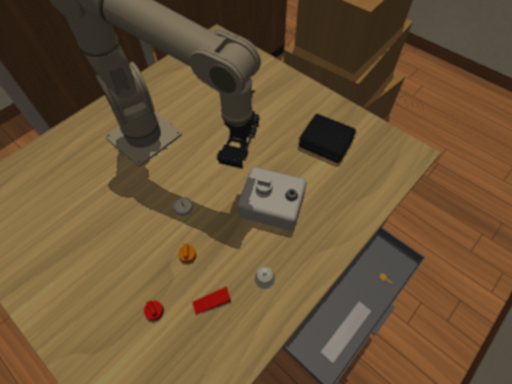

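The pictures show the cap level on the filler: the bar is centred at about (258,107) in the wrist picture, and the plate's outline runs evenly round it. The bystanders stand at the same pixels as before. The robot is clear of everything, so I am handing the job in.

```bash
python3 -c "
from workcell import *
print(close_job())"
```

```text
the job is handed in; nothing more can be done
None
```

The white cap is screwed down on the humidifier's filler and released, and the job is handed in. The last clock reading was about 27 s.

1. **Setting down:** The cap rested on the flights with its lower edge 20 mm above the deck.
2. **Turning back:** I turned it counter-clockwise about 40° with roughly 5 N of push. It dropped 9.5 mm into the mouths.
3. **Screwing down:** I turned it clockwise 71° (1.24 rad). It sank 4.7–4.8 mm and then stopped sinking.

**Checks:**
- **Seating:** The last press, about 11 N, met a firm seat at the home height. The cap had stopped sinking about 6° to 8° before I stopped turning. I did not turn on to a torque stop, because the task says it binds past home.
- **Forces:** The vertical force never read above about 12 N. The turning moment never read above about 0.1 N m.
- **Pictures:** The final pictures show the cap level and centred. The other things look unmoved by eye in the scene picture; I did not measure them. The gripper is clear of everything.
- **Force stop:** The force-limited presses often ended at 6 to 12 N without reporting a stop at the 3 to 5 N I had set. This stayed well under the 60 N limit.

No check failed or disagreed in a way that matters.

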